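# Tuck a copper vent flashing under the lapped shingle

### The arm

A 7-joint arm with a two-finger parallel gripper is mounted at the origin on the work surface. World frame = base frame: x ahead of the robot, y to its left, z up, the work surface at z = 0. Lengths are in m, angles in rad, forces in N, time in s.
With the tool pointing down it reaches from about 0.425 to 0.95 m from the base axis. Payload 4.7 kg.
Tool frame: the origin (TCP) lies at the very end of the fingers, on their centre line; the grasp point (between the pads) lies grip_point_offset behind it (grip_point_offset is the distance from the TCP to the grasp point, in m); z points along the fingers, y is the direction in which the jaws open and shut (so a half turn about z gives the same grasp; the last joint's range is limited). The gripper opens to 87 mm and grips with 3 to 60 N. Pads are 19 mm wide; open, the fingers measure 117 mm over their backs; the gripper's body (75 mm by 190 mm) begins 51 mm behind the grasp point.
Start: joints at [-1.129, 0.469, -0.049, 1.532, 0.024, 1.141, -0.082], TCP at [0.306, 0.602, 0.223] pointing down, gripper open.
Joint ranges: [-2.59, 2.59], [-0.33, 1.99], [-1.39, 1.29], [0.1, 2.45], [-1.04, 4.18], [0.21, 1.99], [-2.66, 2.66]. Speed limits (rad/s): [2.57, 2.57, 3.14, 3.14, 3.14, 3.14, 3.14].

### API

Orientations are given as a unit quaternion [x, y, z, w].
In Python, from workcell import get_obs, snapshot, sign_off, grip_point_offset gives the robot as it stands.
- The arm moves only by the tool jog_arm, never from a script. Its argument "increments" is a list that holds one entry, the list of rows, each a list of 5 numbers: the closure, from 0 (fully open) to 1 (shut), then the shift along the tool's x, y, z in units of 25 mm (1.0 is 25 mm), then the turn about the tool's z in units of 6 degrees (1.0 is 6 degrees). A call has 1 to 5 rows; each row is the pose to reach, as a shift and turn from the pose measured when the call began, along the tool's axes at that moment; what a row does not reach only later rows make up. A row lasts 1/12 s, in which the tool goes at most 41.7 mm and 7.16 degrees, less where a joint would pass 70% of its speed; a pose out of reach is approached as far as the arm can. A call with a gripper value outside its range is refused whole. The fingers move at their own pace and stop on an object; "grip_force" is the grip in N (left out, the last holds). Time passes only in rows, so rows that repeat a pose let the fingers close. It gives the time, the measured TCP pose, the force and the opening at its end, in the units of the state.
- get_obs(): the state, without advancing time (a new reading comes with each control period).
- snapshot(name): name is "side" or "top" or "wrist"; returns a dict with "image" (400x640x3 uint8, red, green, blue), "range_z" (400x640 float32, m along the optical axis (not along the pixel's ray), 0 where there is no reading), "fx", "fy", "cx", "cy" (pixels), "k1" (the pictures are not rectified: a ray, as slopes to the right and down, at radius r is drawn at 1 + k1 r^2 times it, then the intrinsics apply), "R" (3x3) and "t" (3): a world point X has camera coordinates R X + t. Camera axes: x right, y down, z forward; pixel columns grow to the right and rows downward; lengths in m; the calibration is good to about 2 mm. A picture is of the moment at which its call begins.
- sign_off(): hands the job in, once; it reports no verdict.
The state is a dict: "t": time; "q": joint angles; "joint_vel": joint speeds; "joint_efforts": joint torques, N m; "position": TCP position; "tcp_rot": TCP orientation; "wrist_force": force on the tool from outside, world axes, zero at the start; "moment": the same for the moment, N m; "grip_width": finger opening in m.
Only numpy, scipy, OpenCV 4.12 (cv2) and the standard library are available. Lean on these libraries where they do the work, as an engineer would, in place of code of your own. Each camera call takes 0.05 s, during which the arm holds its last target.

### The job

Fit the copper vent flashing to the nest-box roof: slide the edge of its longer apron up under the butt of the wide lapped shingle, square to the roof, until the collar stands centred over the vent hole, without lifting that shingle. Then press the flashing down flat on the roof board with a firm but moderate push (about a kilo's worth), and finish still holding it pressed there, ready to be nailed. Leave the hammer, nail tin and fretsaw as they are.

Things in the scene. Friction and masses are not known exactly. Their poses are not given: they have to be found in the camera images.
- roof: Roof panel, screwed down; place and yaw vary. Plywood 300 x 280 mm, its top face 37 mm above the bench. Origin on the bench under its middle; x up the roof (eave to ridge, away from the robot), y left. Cedar shingles in 3 courses; the eave course leaves a bare open bay 130 mm wide (|y| < 65 mm) from the eave (x = -150) up under the lapped shingle; shingles beside it stand 8 to 11 mm high.
- vent_hole (a point): Centre of the round vent hole, 24 mm across, in the bare plywood of the bay, at the board's top face: roof x = -70 mm, y = 0, 60 mm down the roof from the lapped shingle's butt. Axes as the roof's.
- shingle_butt (a point): Middle of the lapped shingle's butt (free lower edge), underside: roof x = -10 mm, 8.5 mm above the board. Shingle 177 mm wide, 7 mm thick, spans the bay and rests on the eave shingles. The gap under it is open for 70 mm inwards and is still 6.5 mm high 35 mm in. Axes as the roof's.
- shingle (a joint): Lift of the lapped shingle, rad: 0 = lying in place. It bends up about its nail line, 85 mm up the roof from the butt (0.06 rad = 5 mm at the butt), and springs back; about 1.5 N up at the butt starts to lift it, about 4.5 N lifts it 5 mm.
- flashing: Copper flashing, 0.16 to 0.26 kg, flat on the bench left of the roof: plate 160 x 110 x 3 mm with an upright tube (collar), 40 mm outside, 34 mm inside, top 50 mm above the underside, fillet at its foot to 9 mm. Origin: collar axis, underside. x along the longer apron (95 mm to its plain edge); the shorter one (65 mm) ends in a rolled edge 6 mm high; sides at y = +-55. Grip the collar from above.
- collar_top (a point): Centre of the collar's open top rim: 50 mm above the underside of the flashing's plate, on the collar's axis. Axes as the flashing's.
- upper_edge (a point): Middle of the edge of the longer apron, at the underside: flashing x = +95 mm, y = 0. When fitted it lies 35 mm in beyond the lapped shingle's butt, underneath it. Axes as the flashing's.
- hammer: Bystander: hammer, wooden handle, 220 mm long, 26 mm high, on the bench beyond the flashing. Origin at its middle, underside.
- nail_tin: Bystander: round open aluminium tin of copper nails, 72 mm across, 45 mm high. Origin at the centre of its underside.
- fretsaw: Bystander: fretsaw (steel frame, wooden handle), 310 mm long, 30 mm high, on the bench right of the roof. Origin at the handle end of the blade, on the bench.
There are look-alikes about, which are no part of the job. Of the things shaped like the flashing, the copper one is meant.

How it is judged:
On the way:
1. the upper edge of the flashing is 15 mm or more under the lapped shingle, which is not lifted (x of upper_edge in the frame of roof above 0.005 m and y of upper_edge in the frame of roof between -0.03 and 0.03 m and z of upper_edge in the frame of roof between 0.034 and 0.043 m and value of joint shingle below 0.06 rad), for 0.1 s.
At the end, for the whole second after the job is handed in: For the last second: collar axis within 6 mm of the hole centre, upper edge 25 to 45 mm under the shingle and within 14 mm of the roof midline, plate flat on the board (0.03 rad, 2 mm), shingle down (0.02 rad), flashing still, fingers on it, pressed on the roof with 5 to 40 N (horizontal distance between flashing and vent_hole below 0.006 m and x of upper_edge in the frame of roof between 0.015 and 0.035 m and y of upper_edge in the frame of roof between -0.014 and 0.014 m and z of flashing in the frame of roof between 0.034 and 0.039 m and z of upper_edge in the frame of roof between 0.034 and 0.04 m and angle between flashing's own z axis and vertical below 0.03 rad and value of joint shingle below 0.02 rad and contact force between flashing and roof between 5 and 40 N and contact force between the fingers and flashing above 3 N and linear speed of flashing below 0.01 m/s); the arm keeps its last pose, push and grip.
It fails at once if the lapped shingle is lifted more than 5 mm at its butt (value of joint shingle above 0.06 rad).
It fails at once if the hammer is disturbed (distance of hammer from where it was at the start of the episode above 0.03 m).
It fails at once if the nail tin is disturbed (distance of nail_tin from where it was at the start of the episode above 0.03 m).
It fails at once if the fretsaw is disturbed (distance of fretsaw from where it was at the start of the episode above 0.03 m).
It also fails if it takes over 40 s, if anything falls off the work surface, if the arm or the gripper's body presses on something with over 40 N, if the wrist force passes 120 N, or if a joint passes its speed limit or range.

## Working session

There is one attempt and no reset: what is moved stays moved. The work goes in short steps, Python scripts to look and compute and a tool call to move; the robot and the scene stay as the last step left them, time stands still between calls to the robot, and variables do not carry over. Pictures are saved under pics/ and viewed, and the job is handed in when it is done.

Besides the shell and the picture viewer there is one more tool, called after "Emit:" as name(argument=value, ...), one argument or row to a line, values as JSON. jog_arm: Moves the arm, as the interface text tells. Its arguments: {"type":"object","properties":{"increments":{"type":"array","items":{"type":"array","items":{"type":"array","items":{"type":"number"}}}},"grip_force":{"type":"number"}},"required":["increments"]}

```bash
ls; mkdir -p pics; python3 - <<'E'
from workcell import *
import cv2
print(get_obs(), grip_point_offset if not callable(grip_point_offset) else grip_point_offset())
for n in("top","side","wrist"):
    s=snapshot(n); cv2.imwrite(f"pics/{n}0.png",s["image"][:,:,::-1]); print(n,{k:s[k] for k in("fx","fy","cx","cy","k1","R","t")})
E
```

```text
pics
{'t': 0.0, 'q': array([-1.12890161,  0.46945015, -0.04859166,  1.53372359,  0.02411149,
        1.14098251, -0.08229814]), 'joint_vel': array([-0.00116041, -0.00029359, -0.00071101,  0.00107775,  0.00026786,
        0.00061952,  0.00164277]), 'joint_efforts': array([-9.11312463e-05, -5.07973194e+01, -8.10964638e-02, -2.36150908e+01,
       -6.14370382e-02,  3.79466463e-02,  1.69200434e-04]), 'position': array([0.30589493, 0.60102186, 0.221481  ]), 'tcp_rot': array([ 2.33211783e-01,  9.72425466e-01, -9.70511283e-04, -1.89034318e-04]), 'wrist_force': array([-0.39878129,  0.21422388, -0.18841578]), 'moment': array([ 0.04438566, -0.01291238,  0.01277086]), 'grip_width': 0.0866987383446766} 0.0187
top {'fx': 392.89075395839075, 'fy': 392.89075395839075, 'cx': 317.6360065249568, 'cy': 195.38817499242512, 'k1': -0.04508746754274895, 'R': array([[ 0.00478031, -0.99995063,  0.00871105],
       [-0.99937773, -0.00508164, -0.03490445],
       [ 0.034947  , -0.00853878, -0.99935269]]), 't': array([-0.04986314,  0.45997796,  1.26794152])}
side {'fx': 463.366721836172, 'fy': 463.366721836172, 'cx': 315.07766909284834, 'cy': 203.2428792191015, 'k1': -0.12652654461880736, 'R': array([[-0.99123988, -0.13158098, -0.01139926],
       [-0.0653728 ,  0.56380008, -0.82332003],
       [ 0.11476016, -0.81536244, -0.56746294]]), 't': array([0.45692974, 0.09915524, 1.53906985])}
wrist {'fx': 339.2927013222001, 'fy': 339.2927013222001, 'cx': 319.34658809319905, 'cy': 196.48824778531142, 'k1': -0.016206052518012305, 'R': array([[ 0.45378903,  0.89110787, -0.0015084 ],
       [ 0.86390465, -0.4395197 ,  0.24594958],
       [ 0.21850464, -0.11291233, -0.96928145]]), 't': array([-0.67496511, -0.03089756,  0.38879969])}
```

View pics/top0.png

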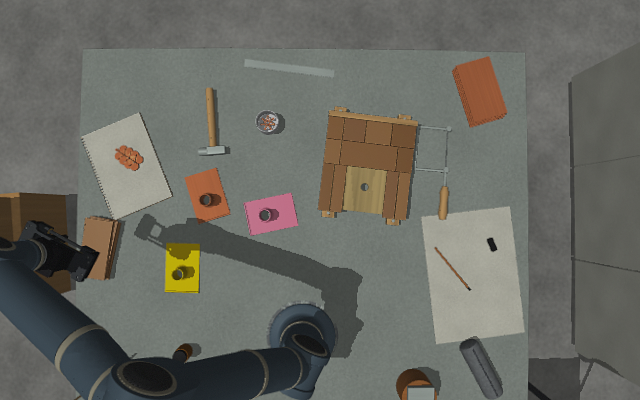

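View pics/side0.png

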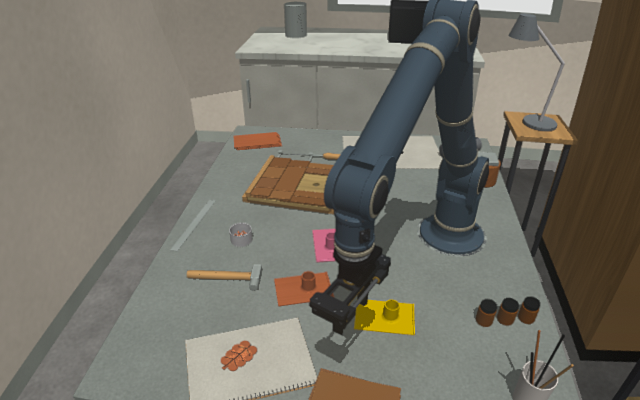

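View pics/wrist0.png

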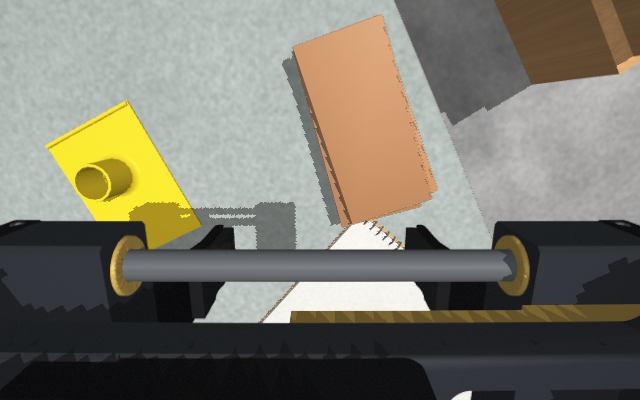

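Look-alikes in the top view: orange-brown at (207,199), pink at (266,215) and yellow at (182,273). The orange-brown one should be the copper flashing, so I'll check it in enlarged crops.

```bash
cat > h.py <<'E'
import numpy as np, cv2
from workcell import *
def ray(s,u,v):
    p=cv2.undistortPoints(np.array([[[u,v]]],float),np.array([[s["fx"],0,s["cx"]],[0,s["fy"],s["cy"]],[0,0,1]]),np.array([s["k1"],0,0,0,0.]))[0,0]
    d=s["R"].T@np.array([p[0],p[1],1]); return -s["R"].T@s["t"],d
def atz(s,u,v,z):
    c,d=ray(s,u,v); return c+d*(z-c[2])/d[2]
def dep(s,u,v):
    c,d=ray(s,u,v); return c+d*s["range_z"][int(round(v)),int(round(u))]
def tri(rs):
    A=0;b=0
    for c,d in rs:
        d=d/np.linalg.norm(d);P=np.eye(3)-np.outer(d,d);A=A+P;b=b+P@c
    return np.linalg.solve(A,b)
def crop(s,u0,v0,w,h,k,name):
    im=np.ascontiguousarray(s["image"][v0:v0+h,u0:u0+w,::-1]); cv2.imwrite("pics/"+name,cv2.resize(im,None,fx=k,fy=k,interpolation=cv2.INTER_CUBIC))
E
python3 - <<'E'
from h import *
import pickle
s=snapshot("top");pickle.dump(s,open("top.pkl","wb"))
crop(s,160,150,80,90,6,"t_fl.png");crop(s,310,95,115,135,4,"t_roof.png")
d=snapshot("side");pickle.dump(d,open("side.pkl","wb"))
crop(d,230,140,160,170,3,"s_c.png")
E
```

```text
(no output)
```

View pics/t_fl.png

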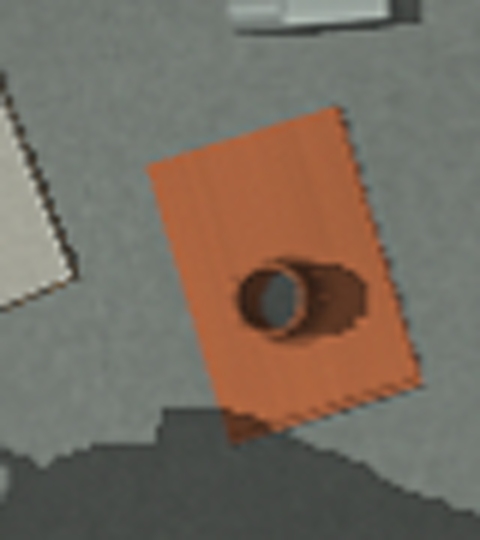

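View pics/t_roof.png

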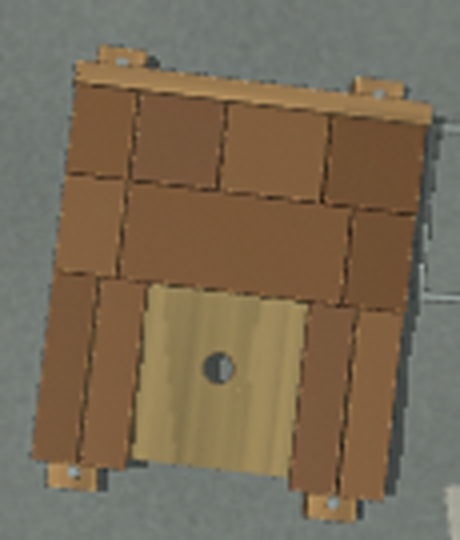

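View pics/s_c.png

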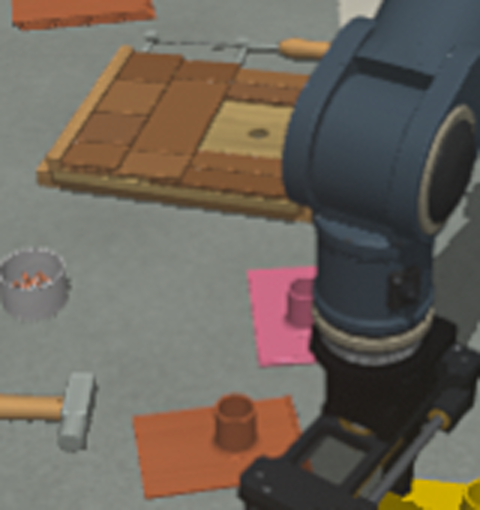

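Crop check: the copper plate's collar rim is centred at about (205,200) in the top view. Its rolled edge is on the robot side and its long apron points away. The roof hole is at about (364,186). Next I'll compute positions from both views.

```bash
python3 - <<'E'
from h import *
import pickle
T=pickle.load(open("top.pkl","rb"));S=pickle.load(open("side.pkl","rb"))
f=lambda x,y,u0,v0,k:(u0+(x+.5)/k-.5,v0+(y+.5)/k-.5)
tf=lambda x,y:f(x,y,160,150,6); tr=lambda x,y:f(x,y,310,95,4); sc=lambda x,y:f(x,y,230,140,3)
print("rim tri",tri([ray(T,*tf(271,298)),ray(S,*sc(237,402))]), atz(T,*tf(271,298),.05))
c=[atz(T,*tf(*p),.003) for p in[(150,167),(342,107),(421,385),(235,441)]]
print(np.round(c,4)); a=np.array(c)
up=(a[0]+a[1])/2; lo=(a[2]+a[3])/2; d=up-lo; print("len",np.linalg.norm(d),"yaw",np.degrees(np.arctan2(d[1],d[0])),"yaw2",np.degrees(np.arctan2(*(a[0]-a[1])[[1,0]]))-90,"collar",up-95/160*d)
print("hole tri",tri([ray(T,*tr(218,367)),ray(S,*sc(259,133))]),atz(T,*tr(218,367),.037))
b=[atz(T,*tr(*p),.037) for p in[(134,460),(149,287),(291,477),(306,303)]]
print(np.round(b,4)); 
for i,j in((0,1),(2,3)): print(np.degrees(np.arctan2(*(b[j]-b[i])[[1,0]])))
w=[atz(T,*tr(*p),.048) for p in [(78,82),(33,458),(430,122),(385,497)]]
for i,j in((1,0),(3,2)): print(np.degrees(np.arctan2(*(w[j]-w[i])[[1,0]])))
for i,j in((2,0),(3,1)): print(np.degrees(np.arctan2(*(w[j]-w[i])[[1,0]]))-90)
E
```

```text
rim tri [0.44139654 0.30646834 0.05293601] [0.44480151 0.30770834 0.05      ]
[[0.5171 0.3883 0.003 ]
 [0.5503 0.2835 0.003 ]
 [0.3991 0.2384 0.003 ]
 [0.3681 0.3394 0.003 ]]
len 0.15729416734393595 yaw 17.40300727811771 yaw2 17.605354413349318 collar [0.44457892 0.30801217 0.003     ]
hole tri [ 0.48592204 -0.19566867  0.03549252] [ 0.48867042 -0.19518403  0.037     ]
[[ 0.4144 -0.1285  0.037 ]
 [ 0.5522 -0.1401  0.037 ]
 [ 0.4015 -0.2534  0.037 ]
 [ 0.5402 -0.2656  0.037 ]]
-4.825310814274793
-5.013450125258497
-6.558587529274615
-7.142984303485651
-6.009932520672251
-6.065437211945266
```

```bash
cat >> h.py <<'E'
from scipy.spatial.transform import Rotation as Ro
def plan(x,y,z,yaw):
    o=get_obs();R=Ro.from_quat(o["tcp_rot"]).as_matrix();d=R.T@(np.array([x,y,z])-o["position"])/.025
    ja=np.degrees(np.arctan2(R[1,1],R[0,1]));e=(yaw-ja+90)%180-90
    print("t",round(o["t"],2),"pos",o["position"].round(4),"jaw",ja.round(2),"tilt",np.degrees(np.arccos(-R[2,2])).round(2),"F",o["wrist_force"].round(2),"w",o["grip_width"].round(4),"| units",d.round(2),"turn",round(-e/6,2))
E
python3 -c "
from h import *
plan(.4445,.308,.13,17.5)"
```

```text
Traceback (most recent call last):
  File "h.py", line 21, in plan
    print("t",round(o["t"],2),"pos",o["position"].round(4),"jaw",ja.round(2),"tilt",np.degrees(np.arccos(-R[2,2])).round(2),"F",o["wrist_force"].round(2),"w",o["grip_width"].round(4),"| units",d.round(2),"turn",round(-e/6,2))
                                                                                                                                                              ^^^^^^^^^^^^^^^^^^^^^
AttributeError: 'float' object has no attribute 'round'
```

Emit:
jog_arm(
  increments=[
    [[0,-1.7,-1.3,0.6,1.1],[0,-3.2,-2.5,1.2,2.2],[0,-4.8,-3.7,1.8,3.3],[0,-6.4,-5.0,2.3,4.4],[0,-8.0,-6.2,2.9,5.6]],
  ],
)

```text
t: 0.67
position: [0.3916, 0.4186, 0.1644]
tcp_rot: [0.506, 0.862, -0.0, 0.0]
wrist_force: [-0.2, 0.7, 0.4]
grip_width: 0.0869
```

```bash
python3 -c "
from h import *
plan(.4445,.308,.13,17.5)"
```

```text
Traceback (most recent call last):
  File "h.py", line 21, in plan
    print("t",round(o["t"],2),"pos",o["position"].round(4),"jaw",ja.round(2),"tilt",np.degrees(np.arccos(-R[2,2])).round(2),"F",o["wrist_force"].round(2),"w",o["grip_width"].round(4),"| units",d.round(2),"turn",round(-e/6,2))
                                                                                                                                                              ^^^^^^^^^^^^^^^^^^^^^
AttributeError: 'float' object has no attribute 'round'
```

```bash
sed -i 's/o\["grip_width"\].round(4)/round(float(o["grip_width"]),4)/' h.py; python3 -c "
from h import *
plan(.4445,.308,.13,17.5)"
```

```text
t 0.67 pos [0.3916 0.4186 0.1644] jaw 29.15 tilt 0.03 F [-0.22  0.74  0.35] w 0.0869 | units [-4.89 -0.3   1.38] turn 1.94
```

Emit:
jog_arm(
  increments=[
    [[0,-1.6,-0.1,0.5,0.9],[0,-3.2,-0.2,0.9,1.9],[0,-4.9,-0.3,1.4,1.94],[0,-4.9,-0.3,1.4,1.94],[0,-4.9,-0.3,1.4,1.94]],
  ],
)

```text
t: 1.08
position: [0.4458, 0.3043, 0.1288]
tcp_rot: [0.594, 0.805, -0.001, 0.0]
wrist_force: [0.0, 1.5, 0.5]
grip_width: 0.0868
```

```bash
python3 - <<'E'
from h import *
import pickle
plan(.4445,.308,.13,17.5)
w=snapshot("wrist");pickle.dump(w,open("w1.pkl","wb"));crop(w,0,0,640,400,1,"w1.png")
print(-w["R"].T@w["t"])
E
```

```text
t 1.08 pos [0.4458 0.3043 0.1288] jaw 17.15 tilt 0.16 F [0.04 1.53 0.5 ] w 0.0868 | units [ 0.16 -0.01 -0.05] turn -0.06
[0.42766368 0.36860148 0.29052427]
```

View pics/w1.png

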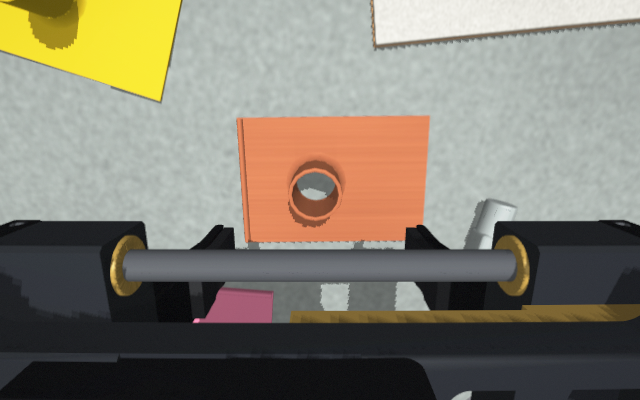

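The wrist view shows the copper plate spanning about (240-429, 116-242), with the collar rim centred near (316,193), the rolled edge at left and the long apron at right.

```bash
python3 - <<'E'
from h import *
import pickle
w=pickle.load(open("w1.pkl","rb"));crop(w,230,105,210,145,3.8,"w1c.png")
E
```

```text
(no output)
```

View pics/w1c.png

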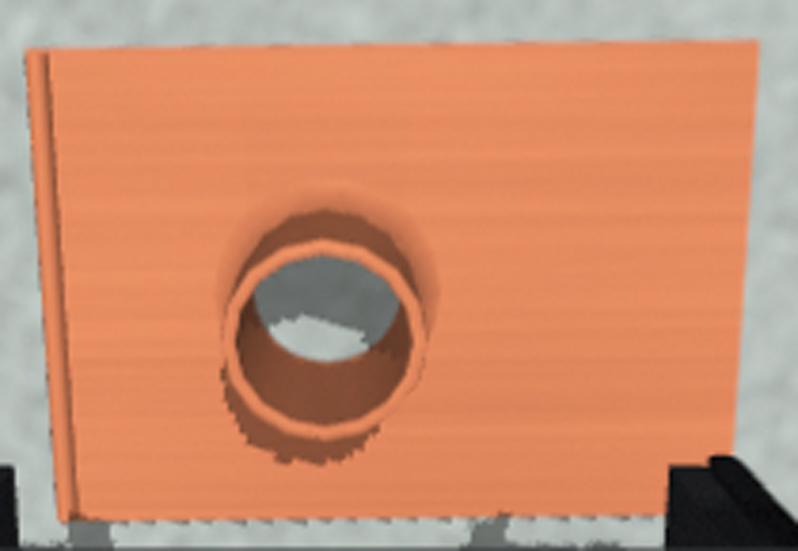

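```bash
python3 - <<'E'
from h import *
import pickle
w=pickle.load(open("w1.pkl","rb"));T=pickle.load(open("top.pkl","rb"))
f=lambda x,y:(230+(x+.5)/3.8-.5,105+(y+.5)/3.8-.5)
print("rim",atz(w,*f(326,339),.05),tri([ray(w,*f(326,339)),ray(T,160+271.5/6-.5,150+298.5/6-.5)]))
A,B,C,D=[atz(w,*f(*p),z) for p,z in(((26,49),.006),((758,41),.003),((63,522),.004),((665,516),.003))]
for p,q in((A,B),(C,D)): print(np.degrees(np.arctan2(*(q-p)[[1,0]])), np.linalg.norm(q-p))
print(np.degrees(np.arctan2(*(A-C)[[1,0]]))-90)
x=np.array([np.cos(np.radians(17.4)),np.sin(np.radians(17.4)),0]);y=np.array([-x[1],x[0],0]);print(B-95*x/1000-.055*y)
plan(.4445,.308,.13,17.4)
E
```

```text
rim [0.44220882 0.31083757 0.05      ] [0.44377324 0.30938359 0.0436494 ]
17.742808397608382 0.1585444331299184
17.60340216285032 0.14333687346205432
18.04190285561414
[0.44109874 0.31018135 0.003     ]
t 1.13 pos [0.4449 0.3073 0.1294] jaw 17.38 tilt 0.05 F [0.11 1.07 0.48] w 0.087 | units [ 0.03 -0.01 -0.02] turn -0.0
```

Emit:
jog_arm(
  increments=[
    [[0,0.1,-0.05,1.2,-0.03],[0,0.1,-0.05,2.4,-0.03],[0,0.1,-0.05,3.5,-0.03],[0,0.1,-0.05,4.3,-0.03],[0,0.1,-0.05,4.53,-0.03]],
  ],
)

```text
t: 1.55
position: [0.4402, 0.3108, 0.0134]
tcp_rot: [0.589, 0.808, -0.002, -0.001]
wrist_force: [-0.7, 0.7, -0.2]
grip_width: 0.0871
```

```bash
python3 -c "
from h import *
plan(.443,.3095,.016,17.6)"
```

```text
t 1.55 pos [0.4402 0.3108 0.0134] jaw 17.79 tilt 0.31 F [-0.72  0.66 -0.18] w 0.0871 | units [-0.08  0.09 -0.1 ] turn 0.03
```

Emit:
jog_arm(
  increments=[
    [[0,-0.08,0.09,-0.1,0.03],[0,-0.08,0.09,-0.1,0.03],[0.5,-0.08,0.09,-0.1,0.03],[1,-0.08,0.09,-0.1,0.03],[1,-0.08,0.09,-0.1,0.03]],
  ],
  grip_force=45,
)

```text
t: 1.97
position: [0.4436, 0.3103, 0.0172]
tcp_rot: [0.59, 0.807, -0.001, -0.001]
wrist_force: [0.6, 0.2, -0.2]
grip_width: 0.0741
```

Emit:
jog_arm(
  increments=[
    [[1,0,0,0,0],[1,0,0,0,0],[1,0,0,0,0],[1,0,0,0,0],[1,0,0,0,0]],
  ],
)

```text
t: 2.38
position: [0.4432, 0.31, 0.0172]
tcp_rot: [0.59, 0.807, -0.002, -0.001]
wrist_force: [-2.6, -0.7, 1.7]
grip_width: 0.0416
```

```bash
python3 -c "
from h import *
plan(.443,.3095,.016,17.6)"
```

```text
t 2.38 pos [0.4432 0.31   0.0172] jaw 17.62 tilt 0.25 F [-2.65 -0.68  1.67] w 0.0416 | units [-0.02 -0.01  0.05] turn 0.0
```

Emit:
jog_arm(
  increments=[
    [[1,0,0,0,0],[1,0,0,0,0],[1,0,0,-0.3,0],[1,0,0,-0.6,0],[1,0,0,-1.0,0]],
  ],
)

```text
t: 2.8
position: [0.443, 0.3097, 0.0424]
tcp_rot: [0.591, 0.807, -0.002, -0.001]
wrist_force: [0.1, 0.5, -2.6]
grip_width: 0.0386
```

```bash
python3 - <<'E'
from h import *
import pickle
plan(.443,.3095,.016,17.6)
w=snapshot("wrist");crop(w,0,0,640,400,1,"w2.png")
plan(.443,.3095,.016,17.6)
E
```

```text
t 2.8 pos [0.443  0.3097 0.0424] jaw 17.61 tilt 0.3 F [ 0.09  0.46 -2.56] w 0.0386 | units [-0.01  0.    1.06] turn 0.0
t 2.85 pos [0.4444 0.3107 0.0447] jaw 17.6 tilt 0.11 F [-0.44  1.02 -1.06] w 0.0385 | units [-0.03 -0.06  1.15] turn 0.0
```

View pics/w2.png

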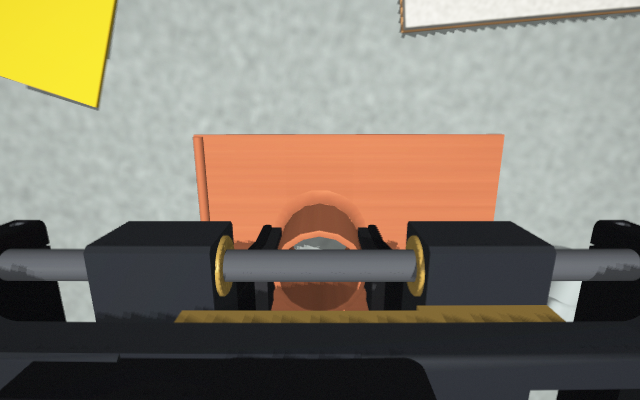

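Grasp is good: width 38.5 mm and the plate came up level. I'll carry it to the far side of the roof, so the wrist camera can look at the bay, before approaching.

Emit:
jog_arm(
  increments=[
    [[1,0,0,-1.5,0],[1,-0.8,-0.2,-2.8,0.4],[1,-2.3,-0.5,-3.4,0.9],[1,-3.9,-0.8,-3.4,1.5],[1,-5.5,-1.1,-3.4,2.0]],
  ],
)

```text
t: 3.27
position: [0.4609, 0.1706, 0.1317]
tcp_rot: [0.672, 0.74, 0.002, -0.0]
wrist_force: [0.7, -0.8, -3.0]
grip_width: 0.0386
```

```bash
python3 -c "
from h import *
plan(.48,.0,.13,0)"
```

```text
t 3.27 pos [0.4609 0.1706 0.1317] jaw 5.54 tilt 0.23 F [ 0.73 -0.76 -3.04] w 0.0386 | units [-6.87  0.1   0.05] turn 0.92
```

Emit:
jog_arm(
  increments=[
    [[1,-1.5,0,0,0.4],[1,-3.0,0,0,0.7],[1,-4.5,0.1,0,1.0],[1,-6.0,0.1,0,1.4],[1,-7.5,0.1,0,1.8]],
  ],
)

```text
t: 3.68
position: [0.4816, -0.0175, 0.1319]
tcp_rot: [0.739, 0.673, 0.003, -0.0]
wrist_force: [-0.5, 0.2, -2.8]
grip_width: 0.0388
```

```bash
python3 -c "
from h import *
plan(.47,-.33,.13,-5.5)"
```

```text
t 3.68 pos [ 0.4816 -0.0175  0.1319] jaw -5.37 tilt 0.32 F [-0.45  0.24 -2.79] w 0.0388 | units [-12.49   0.71   0.03] turn 0.02
```

Emit:
jog_arm(
  increments=[
    [[1,-1.6,0.1,0,0],[1,-3.2,0.2,0,0],[1,-4.8,0.3,0,0],[1,-6.4,0.4,0,0],[1,-8.0,0.5,0,0]],
  ],
)

```text
t: 4.1
position: [0.4751, -0.2197, 0.1319]
tcp_rot: [0.739, 0.673, 0.003, 0.0]
wrist_force: [0.8, 1.3, -2.1]
grip_width: 0.0387
```

Emit:
jog_arm(
  increments=[
    [[1,-1.6,0.1,0,0],[1,-3.2,0.2,0,0],[1,-4.2,0.2,0,0],[1,-4.5,0.2,0,0],[1,-4.5,0.2,0,0]],
  ],
)

```text
t: 4.52
position: [0.4685, -0.3351, 0.1319]
tcp_rot: [0.741, 0.671, 0.003, 0.001]
wrist_force: [0.7, 0.7, -3.0]
grip_width: 0.0385
```

```bash
python3 - <<'E'
from h import *
import pickle
plan(.47,-.33,.13,-5.5)
w=snapshot("wrist");pickle.dump(w,open("w3.pkl","wb"));crop(w,0,0,640,400,1.25,"w3.png")
T=snapshot("top");pickle.dump(T,open("t3.pkl","wb"));crop(T,300,90,200,140,4,"t3.png")
plan(.47,-.33,.13,-5.5)
E
```

```text
t 4.52 pos [ 0.4685 -0.3351  0.1319] jaw -5.64 tilt 0.35 F [ 0.68  0.68 -3.03] w 0.0385 | units [0.21 0.04 0.08] turn -0.02
t 4.62 pos [ 0.4697 -0.3308  0.1313] jaw -5.32 tilt 0.44 F [-0.6   0.23 -1.96] w 0.0384 | units [0.03 0.01 0.05] turn 0.03
```

View pics/w3.png

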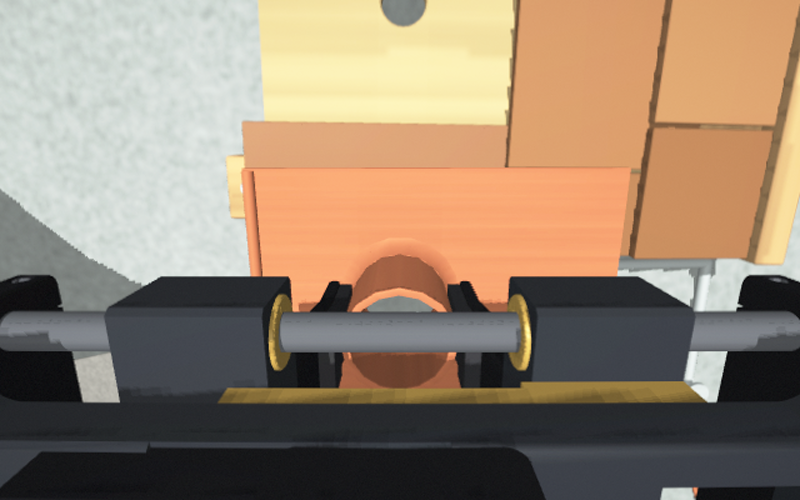

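View pics/t3.png

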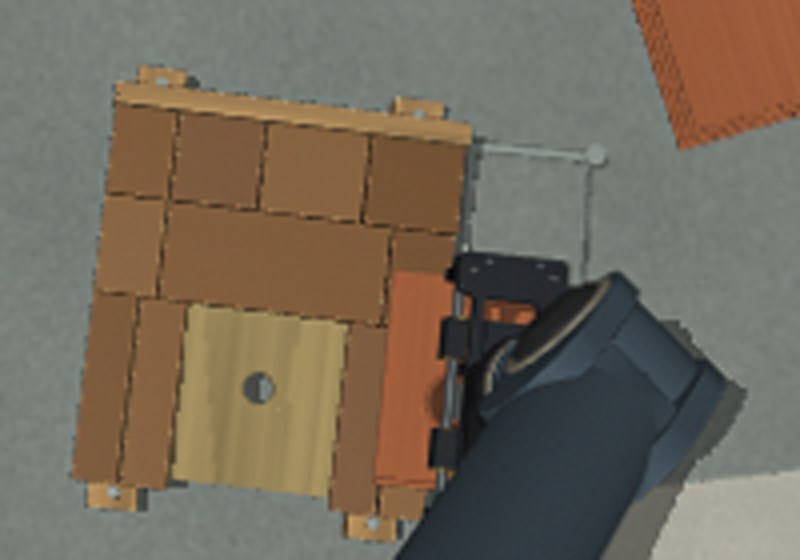

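The wrist view shows the hole cut off at about (322,2) px, with the butt line at about u=408 px. I'll step 30 mm further right to see the hole whole.

Emit:
jog_arm(
  increments=[
    [[1,-0.8,0,0,0],[1,-1.4,0,0,0],[1,-1.4,0,0,0],[1,-1.4,0,0,0]],
  ],
)

```text
t: 4.95
position: [0.467, -0.3638, 0.131]
tcp_rot: [0.739, 0.674, 0.004, -0.001]
wrist_force: [0.3, 0.9, -2.1]
grip_width: 0.0387
```

```bash
python3 - <<'E'
from h import *
import pickle
plan(.47,-.33,.13,-5.5)
w=snapshot("wrist");pickle.dump(w,open("w4.pkl","wb"));crop(w,180,0,340,240,2.3,"w4.png")
plan(.47,-.33,.13,-5.5)
E
```

```text
t 4.95 pos [ 0.467  -0.3638  0.131 ] jaw -5.23 tilt 0.5 F [ 0.34  0.88 -2.07] w 0.0387 | units [ 1.36 -0.    0.05] turn 0.04
t 5.0 pos [ 0.4672 -0.3631  0.1309] jaw -5.18 tilt 0.53 F [ 0.56 -0.15 -2.47] w 0.0388 | units [ 1.33 -0.01  0.05] turn 0.05
```

View pics/w4.png

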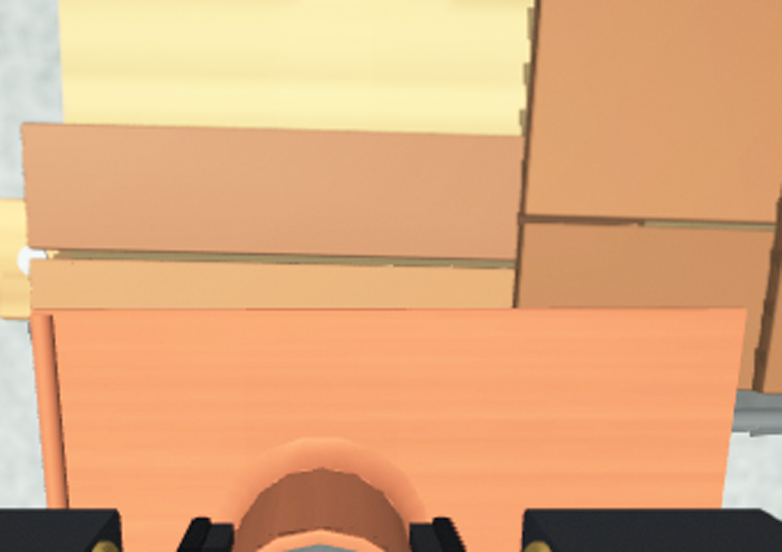

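The hole left the view because the picture's up is roof-left. I'll step back left.

Emit:
jog_arm(
  increments=[
    [[1,1.2,0,0,0],[1,2.4,0,0,0],[1,2.9,0,0,0],[1,2.9,0,0,0],[1,2.9,0,0,0]],
  ],
)

```text
t: 5.42
position: [0.4744, -0.2888, 0.1316]
tcp_rot: [0.737, 0.676, 0.005, -0.001]
wrist_force: [0.7, -1.0, -3.3]
grip_width: 0.0385
```

```bash
python3 - <<'E'
from h import *
import pickle
plan(.47,-.33,.13,-5.5)
w=snapshot("wrist");pickle.dump(w,open("w5.pkl","wb"));crop(w,170,0,340,240,2.3,"w5.png")
plan(.47,-.33,.13,-5.5)
E
```

```text
t 5.42 pos [ 0.4744 -0.2888  0.1316] jaw -4.94 tilt 0.57 F [ 0.72 -1.   -3.31] w 0.0385 | units [-1.66 -0.03  0.05] turn 0.09
t 5.47 pos [ 0.474  -0.2904  0.1317] jaw -5.08 tilt 0.53 F [-0.48 -0.01 -2.41] w 0.039 | units [-1.59 -0.02  0.06] turn 0.07
```

View pics/w5.png

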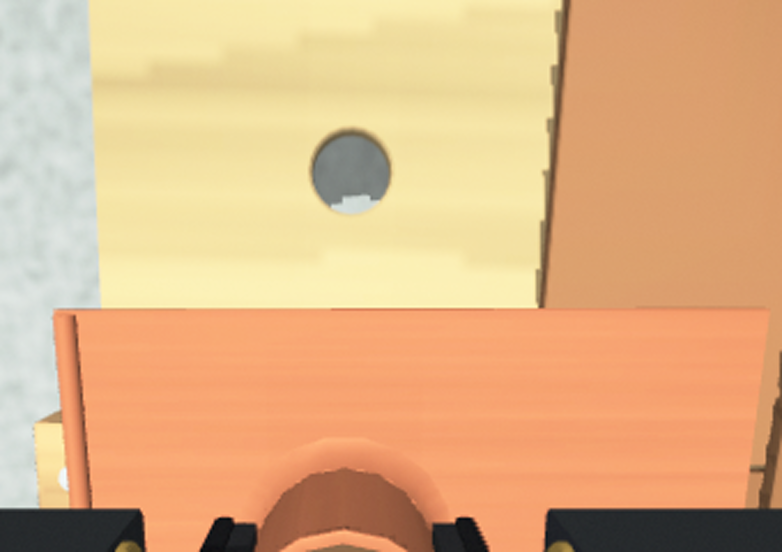

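```bash
python3 - <<'E'
from h import *
import pickle
w4=pickle.load(open("w4.pkl","rb"));w5=pickle.load(open("w5.pkl","rb"));T=pickle.load(open("t3.pkl","rb"))
f=lambda u0,k,x,y:(u0+(x+.5)/k-.5,(y+.5)/k-.5)
g4=lambda x,y:f(180,2.3,x,y);g5=lambda x,y:f(170,2.3,x,y)
h=g5(351,170);print("hole",atz(w5,*h,.037),dep(w5,h[0]-25,h[1]))
t=(300+(258+.5)/4-.5,90+(388.5)/4-.5)
print("hole tri w5-top",tri([ray(w5,*h),ray(T,*t)]),atz(T,*t,.037))
an=lambda p,q:np.degrees(np.arctan2(*(q-p)[[1,0]]))
# roof seams
p,q=[atz(w4,*g4(*c),.048) for c in((22,123),(520,134))];print("bay right shingle edge",p,q,an(p,q))
p,q=[atz(w4,*g4(*c),.048) for c in((30,249),(515,261))];print("seam",an(p,q))
p,q=[atz(w5,*g5(*c),.0525) for c in((570,2),(545,305))];print("butt top",p,q,an(q,p)-90)
zf=.1316-.0172
for n,w,c,d,tc,yaw in(("w4",w4,g4(32,310),g4(745,309),np.array([.467,-.3638]),-5.23),("w5",w5,g5(55,311),g5(768,309),np.array([.4744,-.2888]),-4.94)):
    p=atz(w,*c,zf+.006);q=atz(w,*d,zf+.003);print(n,"flash yaw",an(p,q),"jaw",yaw,np.linalg.norm(p-q))
    a=np.radians(yaw);R=np.array([[np.cos(a),np.sin(a)],[-np.sin(a),np.cos(a)]])
    print("corner in grip frame",R@(q[:2]-tc),R@(p[:2]-tc))
for n,c,w in(("edge",g5(768,309),w5),("board",g5(250,200),w5),("shing",g5(650,200),w5),("near plate",g5(400,330),w5)): print(n,dep(w,*c))
E
```

```text
hole [ 0.48659934 -0.19581685  0.037     ] [ 0.46873419 -0.19430056  0.03725021]
hole tri w5-top [ 0.48731122 -0.1955152   0.03514716] [ 0.48787354 -0.19518435  0.037     ]
bay right shingle edge [ 0.39085419 -0.25078817  0.048     ] [ 0.53678623 -0.26724365  0.048     ] -6.43356945758231
seam -6.648491797852188
butt top [ 0.5514431  -0.15788218  0.0525    ] [ 0.5419858  -0.24146692  0.0525    ] -6.455348544754472
w4 flash yaw -5.217380085950267 jaw -5.23 0.15817600032997284
corner in grip frame [0.09643362 0.05557202] [-0.06171393  0.05553718]
w5 flash yaw -4.848425877034732 jaw -4.94 0.1587710083326903
corner in grip frame [0.09682887 0.05555312] [-0.0619136  0.0552994]
edge [ 0.57524763 -0.24171376  0.11815343]
board [ 0.45400073 -0.20184813  0.03518757]
shing [ 0.57482613 -0.21325665  0.05046978]
near plate [ 0.49280126 -0.23938055  0.11764315]
```

```bash
python3 -c "
from h import *
plan(.436,-.190,.125,-6.4)"
```

```text
t 5.47 pos [ 0.474  -0.2904  0.1317] jaw -5.08 tilt 0.53 F [-0.48 -0.01 -2.41] w 0.039 | units [ 3.86 -1.87  0.29] turn 0.22
```

Emit:
jog_arm(
  increments=[
    [[1,1.3,-0.6,0.1,0.2],[1,2.6,-1.2,0.2,0.22],[1,3.6,-1.87,0.3,0.22],[1,3.86,-1.87,0.3,0.22],[1,3.86,-1.87,0.3,0.22]],
  ],
)

```text
t: 5.88
position: [0.4356, -0.1888, 0.1248]
tcp_rot: [0.745, 0.667, 0.005, -0.001]
wrist_force: [-0.1, -0.8, -2.4]
grip_width: 0.0386
```

Emit:
jog_arm(
  increments=[
    [[1,0,0,0,0],[1,0,0,0,0]],
  ],
)

```text
t: 6.05
position: [0.4364, -0.1906, 0.1253]
tcp_rot: [0.745, 0.667, 0.005, -0.0]
wrist_force: [-0.2, -0.2, -2.6]
grip_width: 0.0385
```

```bash
python3 -c "
from h import *
plan(.436,-.190,.07,-6.4)"
```

```text
t 6.05 pos [ 0.4364 -0.1906  0.1253] jaw -6.4 tilt 0.56 F [-0.2  -0.22 -2.64] w 0.0385 | units [ 0.   -0.03  2.21] turn -0.0
```

Emit:
jog_arm(
  increments=[
    [[1,0,0,1.0,0],[1,0,0,2.0,0],[1,0,0,2.4,0],[1,0,0,2.4,0],[1,0,0,2.4,0]],
  ],
)

```text
t: 6.47
position: [0.4369, -0.1913, 0.0653]
tcp_rot: [0.746, 0.666, 0.004, -0.0]
wrist_force: [-0.1, -0.2, -2.3]
grip_width: 0.0385
```

```bash
python3 - <<'E'
from h import *
import pickle
plan(.436,-.190,.056,-6.4)
print(Ro.from_quat(get_obs()["tcp_rot"]).as_matrix().round(4))
w=snapshot("wrist");pickle.dump(w,open("w6.pkl","wb"));crop(w,0,0,640,400,1.25,"w6.png")
T=snapshot("top");pickle.dump(T,open("t6.pkl","wb"));crop(T,310,110,120,120,5,"t6.png")
T=snapshot("side");crop(T,200,120,200,120,4,"s6.png")
E
```

```text
t 6.47 pos [ 0.4369 -0.1913  0.0653] jaw -6.49 tilt 0.51 F [-0.08 -0.24 -2.26] w 0.0385 | units [ 0.04 -0.04  0.37] turn -0.01
[[ 0.113   0.9936  0.0064]
 [ 0.9936 -0.113   0.0063]
 [ 0.007   0.0056 -1.    ]]
```

View pics/w6.png

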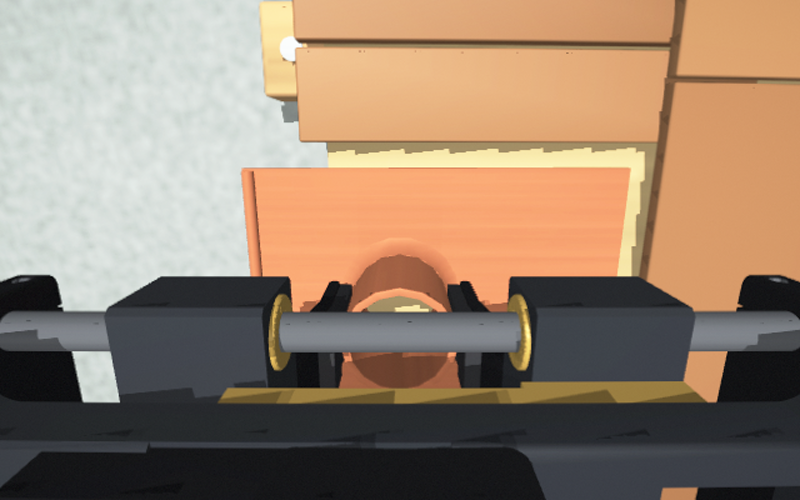

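View pics/t6.png

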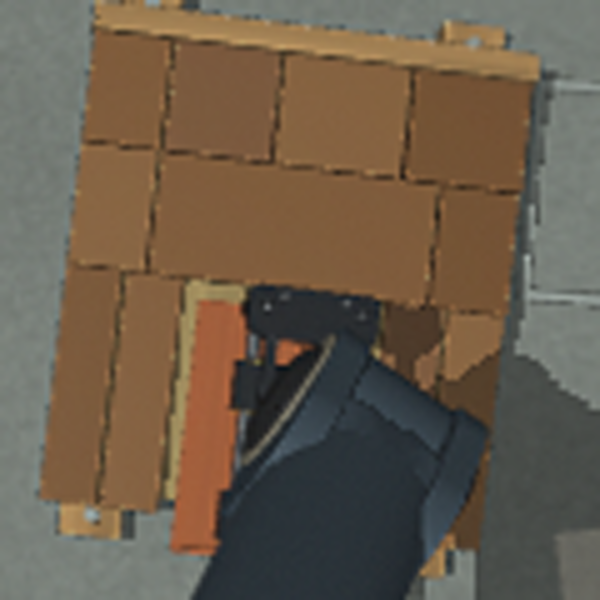

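View pics/s6.png

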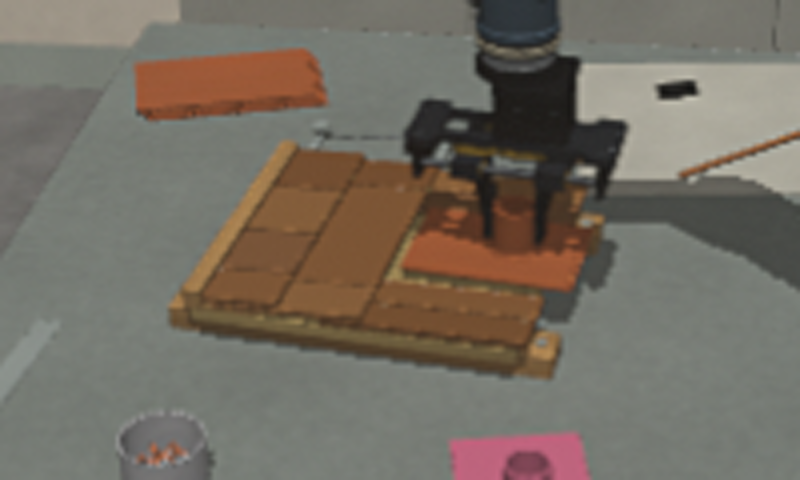

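The plate is square to the bay and sits just above the board, with its upper edge about 14 mm short of the butt. Now I'll lower it close to the board.

Emit:
jog_arm(
  increments=[
    [[1,0,0,0.1,0],[1,0,0,0.2,0],[1,0,0,0.3,0],[1,0,0,0.35,0],[1,0,0,0.35,0]],
  ],
)

```text
t: 7.03
position: [0.4377, -0.1907, 0.0574]
tcp_rot: [0.746, 0.666, 0.005, 0.001]
wrist_force: [-1.2, -0.3, -2.5]
grip_width: 0.0386
```

Emit:
jog_arm(
  increments=[
    [[1,0,0,0.04,0],[1,0,0,0.08,0],[1,0,0,0.08,0]],
  ],
)

```text
t: 7.28
position: [0.4376, -0.1906, 0.0552]
tcp_rot: [0.746, 0.666, 0.005, 0.0]
wrist_force: [-0.1, -0.5, -2.5]
grip_width: 0.0386
```

```bash
python3 -c "
from h import *
plan(.436,-.190,.056,-6.4)"
```

```text
t 7.28 pos [ 0.4376 -0.1906  0.0552] jaw -6.42 tilt 0.61 F [-0.05 -0.47 -2.48] w 0.0386 | units [ 0.02 -0.07 -0.03] turn -0.0
```

Emit:
jog_arm(
  increments=[
    [[1,0,0.2,0,0],[1,0,0.4,0,0],[1,0,0.6,0,0],[1,0,0.8,0,0],[1,0,0.9,0,0]],
  ],
)

```text
t: 7.7
position: [0.4613, -0.1933, 0.0555]
tcp_rot: [0.745, 0.667, 0.006, 0.001]
wrist_force: [-0.1, 1.5, -1.5]
grip_width: 0.0388
```

```bash
python3 - <<'E'
from h import *
plan(.4857,-.1957,.055,-6.4)
w=snapshot("wrist");crop(w,160,80,400,180,2,"w7.png")
E
```

```text
t 7.7 pos [ 0.4613 -0.1933  0.0555] jaw -6.39 tilt 0.64 F [-0.09  1.47 -1.47] w 0.0388 | units [0.01 0.98 0.03] turn 0.0
```

View pics/w7.png

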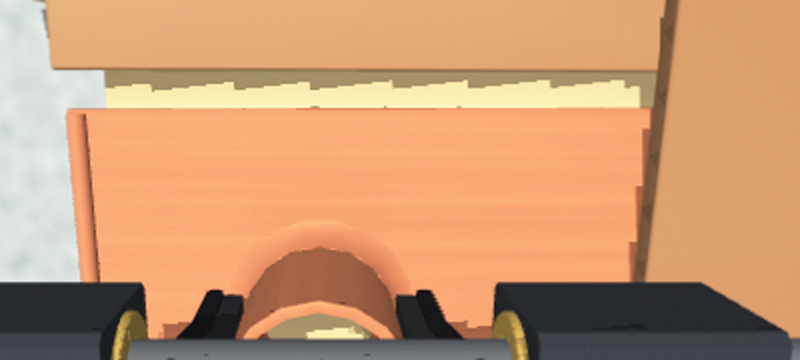

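The edge is entering under the butt at about (645,110-280) in the crop, with no contact force. I'll carry on.

Emit:
jog_arm(
  increments=[
    [[1,0,0.2,0.02,0],[1,0,0.4,0.02,0],[1,0,0.5,0.03,0],[1,0,0.6,0.03,0],[1,0,0.6,0.03,0]],
  ],
)

```text
t: 8.17
position: [0.4769, -0.1951, 0.055]
tcp_rot: [0.745, 0.667, 0.006, 0.001]
wrist_force: [0.3, 0.9, 0.8]
grip_width: 0.0386
```

```bash
python3 - <<'E'
from h import *
plan(.4857,-.1957,.055,-6.4)
w=snapshot("wrist");crop(w,160,80,400,180,2,"w8.png")
T=snapshot("top");crop(T,310,110,120,120,5,"t8.png")
E
```

```text
t 8.17 pos [ 0.4769 -0.1951  0.055 ] jaw -6.37 tilt 0.66 F [0.33 0.89 0.82] w 0.0386 | units [0.01 0.35 0.  ] turn 0.0
```

View pics/w8.png

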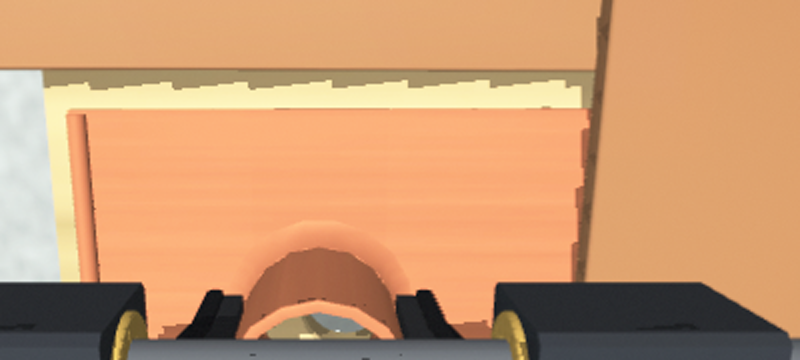

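View pics/t8.png

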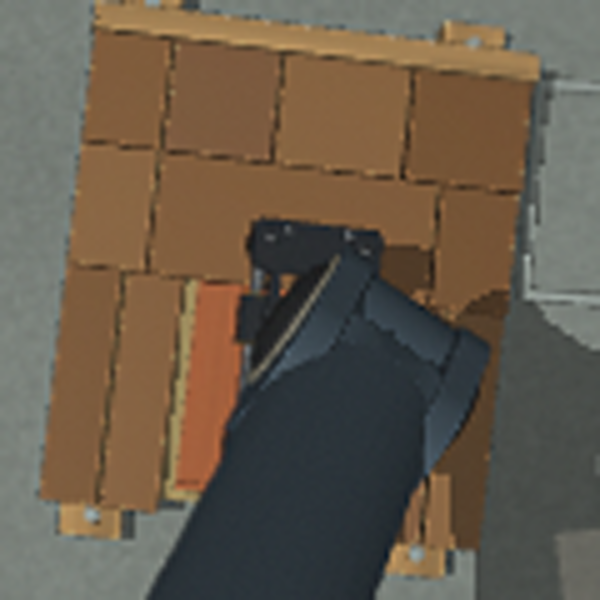

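Emit:
jog_arm(
  increments=[
    [[1,0,0.1,0,0],[1,0,0.2,0,0],[1,0,0.35,0,0],[1,0,0.35,0,0],[1,0,0.35,0,0]],
  ],
)

```text
t: 8.68
position: [0.4866, -0.1961, 0.0553]
tcp_rot: [0.745, 0.667, 0.006, 0.002]
wrist_force: [1.2, -0.3, -0.8]
grip_width: 0.0388
```

```bash
python3 - <<'E'
from h import *
import pickle
plan(.4857,-.1957,.055,-6.4)
w=snapshot("wrist");pickle.dump(w,open("w9.pkl","wb"));crop(w,160,80,400,180,2,"w9.png")
crop(w,270,170,100,80,6,"w9c.png")
E
```

```text
t 8.68 pos [ 0.4866 -0.1961  0.0553] jaw -6.35 tilt 0.75 F [ 1.18 -0.32 -0.79] w 0.0388 | units [ 0.01 -0.04  0.01] turn 0.01
```

View pics/w9.png

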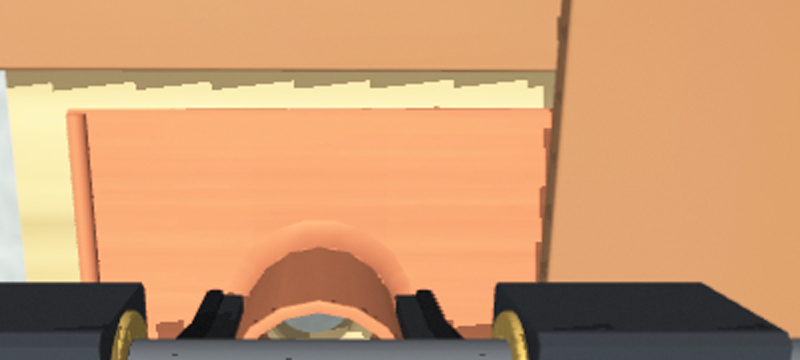

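View pics/w9c.png

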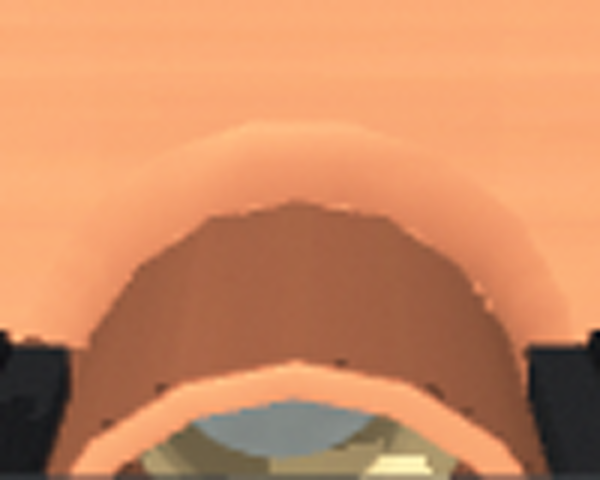

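```bash
python3 - <<'E'
from h import *
import pickle
w=pickle.load(open("w9.pkl","rb"))
g=lambda x,y:(160+(x+.5)/2-.5,80+(y+.5)/2-.5)
a=np.radians(-6.4);R=np.array([[np.cos(a),np.sin(a)],[-np.sin(a),np.cos(a)]])
P=lambda x,y,z:R@(atz(w,*g(x,y),z)[:2]-np.array([.487,-.1957]))*1000
print("rolled corner (want -65,55)",P(67,110,.043),P(80,280,.043))
print("eave (want -80)",P(7,85,.037),P(24,280,.037),P(100,70,.037))
print("bay side top edge(want ~y65)",P(20,69,.046),P(550,71,.046))
print("butt (want 60)",P(570,5,.0525),P(548,270,.0455))
print("collar axis rim",)
E
```

```text
rolled corner (want -65,55) [-62.69245622  54.87523373] [-63.1338976    9.82374617]
eave (want -80) [-79.84530349  60.9518909 ] [-80.83978462   7.94507749] [-55.42239461  64.68547467]
bay side top edge(want ~y65) [-72.31727589  65.01167425] [58.20143938 64.56156514]
butt (want 60) [59.46813463 79.60890862] [62.03878813 13.00739692]
collar axis rim
```

Emit:
jog_arm(
  increments=[
    [[1,0,-0.06,0.02,0],[1,0,-0.06,0.04,0],[1,0,-0.06,0.06,0],[1,0,-0.06,0.08,0],[1,0,-0.06,0.08,0]],
  ],
  grip_force=55,
)

```text
t: 9.15
position: [0.4862, -0.196, 0.0549]
tcp_rot: [0.745, 0.667, 0.007, 0.003]
wrist_force: [0.5, 1.0, 11.9]
grip_width: 0.0387
```

```bash
python3 -c "
from h import *
plan(.4852,-.1957,.055,-6.4)"
```

```text
t 9.15 pos [ 0.4862 -0.196   0.0549] jaw -6.32 tilt 0.87 F [ 0.52  1.03 11.95] w 0.0387 | units [ 0.01 -0.04 -0.01] turn 0.01
```

Contact is at about 12 N, but friction stopped the 1.5 mm shift back. I'll unload, shift, then press.

Emit:
jog_arm(
  increments=[
    [[1,0,0,-0.04,0],[1,0,-0.06,-0.04,0],[1,0,-0.08,-0.04,0],[1,0,-0.08,-0.04,0]],
  ],
)

```text
t: 9.48
position: [0.4833, -0.1957, 0.0554]
tcp_rot: [0.745, 0.667, 0.007, 0.002]
wrist_force: [-0.1, -0.2, -1.1]
grip_width: 0.0386
```

```bash
python3 - <<'E'
from h import *
import pickle
plan(.4852,-.1957,.055,-6.4)
w=snapshot("wrist");pickle.dump(w,open("w10.pkl","wb"));crop(w,160,80,400,180,2,"w10.png")
crop(w,270,170,100,80,6,"w10c.png")
E
```

```text
t 9.48 pos [ 0.4833 -0.1957  0.0554] jaw -6.34 tilt 0.8 F [-0.09 -0.18 -1.1 ] w 0.0386 | units [0.01 0.08 0.02] turn 0.01
```

View pics/w10.png

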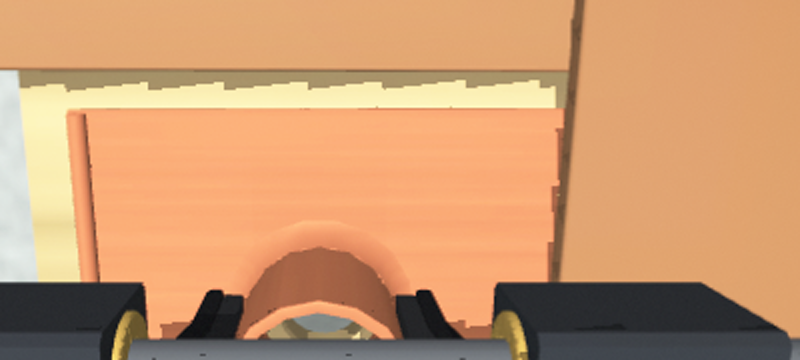

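View pics/w10c.png

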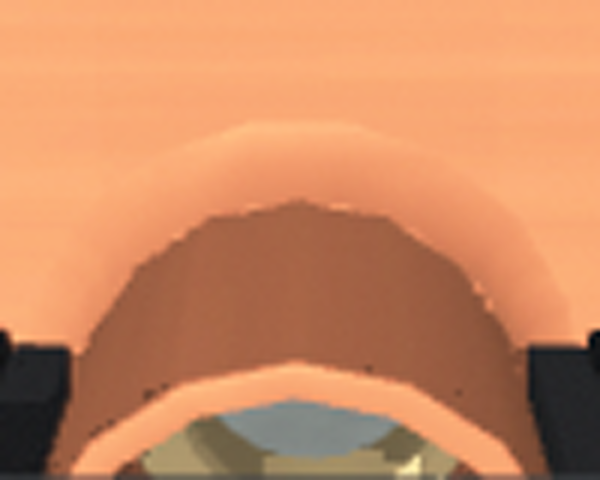

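The hole centre is now about 1 mm up-roof of the collar axis. I'll nudge forward 1 mm and press.

Emit:
jog_arm(
  increments=[
    [[1,0,0.05,0,0],[1,0,0.05,0.03,0],[1,0,0.05,0.06,0],[1,0,0.05,0.07,0],[1,0,0.05,0.07,0]],
  ],
)

```text
t: 9.95
position: [0.4842, -0.1957, 0.0547]
tcp_rot: [0.745, 0.667, 0.007, 0.001]
wrist_force: [-2.9, 1.0, 11.8]
grip_width: 0.0388
```

```bash
python3 - <<'E'
from h import *
import pickle
plan(.4846,-.1957,.055,-6.4)
w=snapshot("wrist");pickle.dump(w,open("w11.pkl","wb"));crop(w,160,80,400,180,2,"w11.png")
crop(w,270,170,100,80,6,"w11c.png")
s=snapshot("side");crop(s,200,120,200,120,4,"s11.png")
s=snapshot("top");crop(s,310,110,120,120,5,"t11.png")
plan(.4846,-.1957,.055,-6.4)
E
```

```text
t 9.95 pos [ 0.4842 -0.1957  0.0547] jaw -6.34 tilt 0.77 F [-2.92  1.01 11.78] w 0.0388 | units [ 0.    0.02 -0.01] turn 0.01
t 10.1 pos [ 0.4842 -0.1957  0.0547] jaw -6.34 tilt 0.77 F [-3.16  1.6  11.3 ] w 0.0387 | units [ 0.    0.02 -0.01] turn 0.01
```

View pics/w11.png

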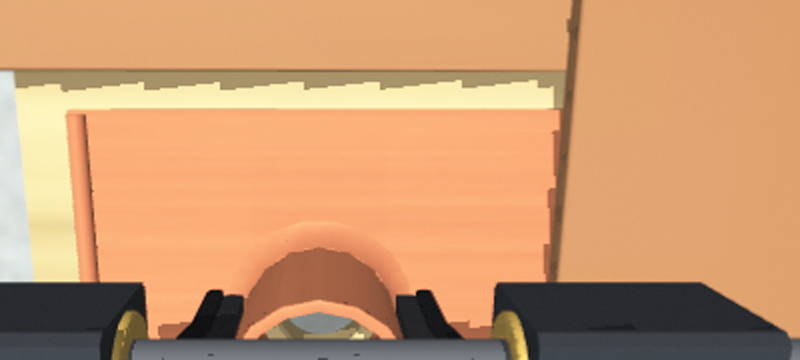

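View pics/w11c.png

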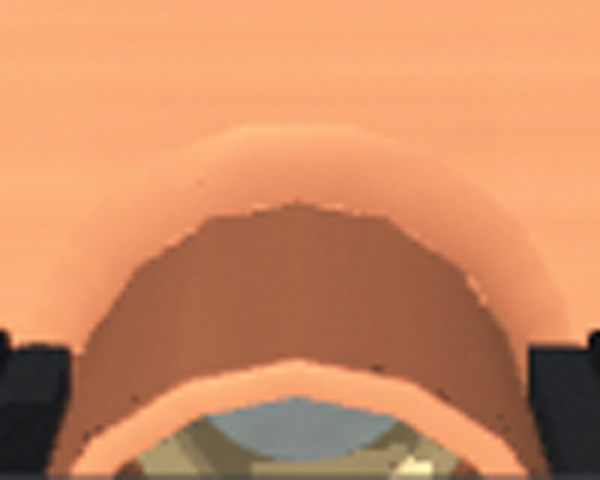

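View pics/s11.png

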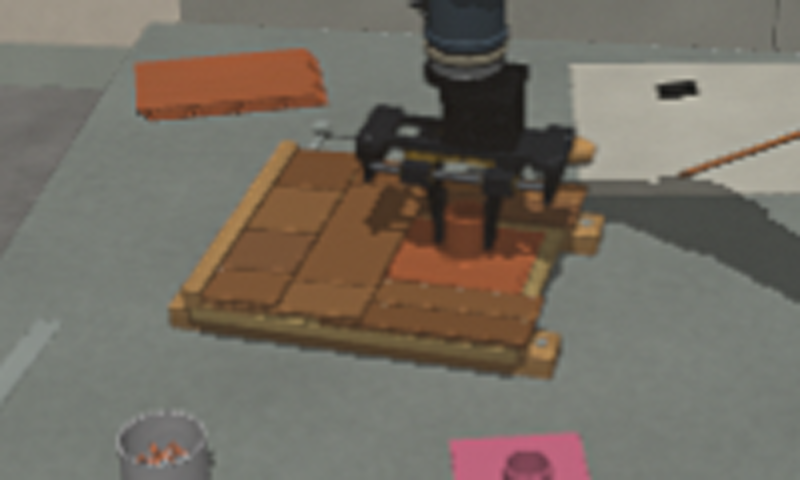

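View pics/t11.png

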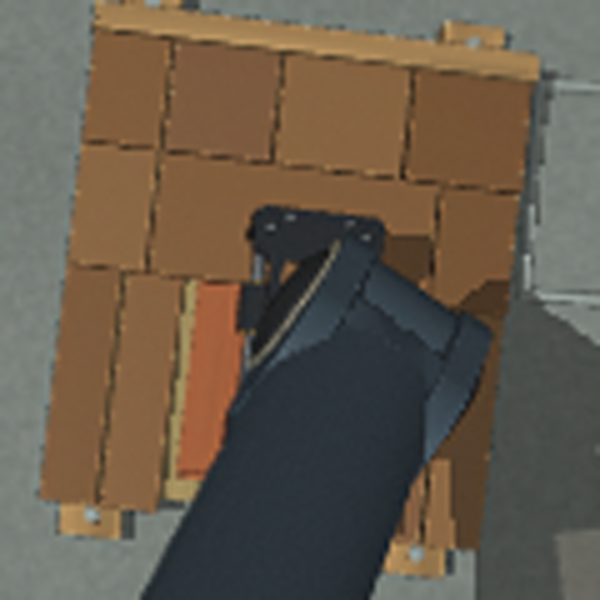

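```bash
python3 - <<'E'
from h import *
import pickle
w=pickle.load(open("w11.pkl","rb"))
g=lambda x,y:(160+(x+.5)/2-.5,80+(y+.5)/2-.5)
a=np.radians(-6.4);R=np.array([[np.cos(a),np.sin(a)],[-np.sin(a),np.cos(a)]])
P=lambda x,y,z:R@(atz(w,*g(x,y),z)[:2]-np.array([.487,-.1957]))*1000
print(P(67,111,.043),P(80,280,.043),"eave",P(15,85,.037),P(33,280,.037),"side",P(300,70,.046),"plate",P(300,108,.04),"butt",P(580,5,.0525),P(560,270,.0455))
pts=np.array([dep(w,*g(x,y)) for x in range(110,540,8) for y in range(125,215,8)])
A=np.c_[pts[:,:2],np.ones(len(pts))];c,*_=np.linalg.lstsq(A,pts[:,2],rcond=None);print("plate slopes",c[:2],"mean z",pts[:,2].mean(),"rms",(A@c-pts[:,2]).std())
b=np.array([dep(w,*g(x,y)) for x in range(590,780,8) for y in range(20,260,8)]);A=np.c_[b[:,:2],np.ones(len(b))];c,*_=np.linalg.lstsq(A,b[:,2],rcond=None);print("shingle slopes",c[:2],b[:,2].mean())
plan(.4846,-.1957,.055,-6.4)
E
```

```text
[-64.95098828  54.7753815 ] [-65.33412344  10.10849509] eave [-79.99125491  61.09082938] [-80.50935001   8.23191186] side [-6.01335012 64.81592482] plate [-6.16514028 55.28773806] butt [59.26313735 79.69657533] [62.64780406 13.31180596]
plate slopes [0.03808651 0.25274099] mean z 0.040858112692734795 rms 0.009640693176459181
shingle slopes [-0.30254266  0.03430253] 0.05124806696983742
t 10.1 pos [ 0.4842 -0.1957  0.0547] jaw -6.34 tilt 0.77 F [-3.16  1.6  11.3 ] w 0.0387 | units [ 0.    0.02 -0.01] turn 0.01
```

Position matches: rolled edge 15.0 mm from the eave, side margin 9.5 mm. The depth plane fit has 10 mm rms, so outlier pixels spoiled it. I'll redo it robustly.

```bash
python3 - <<'E'
from h import *
import pickle
w=pickle.load(open("w11.pkl","rb"))
g=lambda x,y:(160+(x+.5)/2-.5,80+(y+.5)/2-.5)
for n,X,Y,m in(("plate",range(100,530,4),range(116,215,4),.04),("shingle",range(600,780,4),range(10,200,4),.052)):
    p=np.array([dep(w,*g(x,y)) for x in X for y in Y]);p=p[abs(p[:,2]-m)<.006]
    for _ in range(4):
        A=np.c_[p[:,:2],np.ones(len(p))];c,*_=np.linalg.lstsq(A,p[:,2],rcond=None);r=A@c-p[:,2];p=p[abs(r)<2.5*r.std()]
    print(n,len(p),c[:2].round(4),p[:,2].mean().round(4),r.std().round(4))
print(get_obs()["wrist_force"],get_obs()["t"])
E
```

```text
plate 2648 [0.0112 0.0018] 0.0403 0.0006
shingle 2106 [-0.0544  0.0053] 0.0506 0.0006
[-3.1588014   1.59564463 11.29941819] 10.1
```

```bash
python3 -c "
from workcell import *
print(sign_off())"
```

```text
the job is handed in; nothing more can be done
None
```

The flashing is fitted under the lapped shingle, and the arm is still holding it pressed to the board. I handed the job in at about 10 s of the 40 s allowed. The hand-in gives no verdict, so the figures below are my own measurements.

I gripped the copper flashing by its collar, squared it to the roof (yaw about -6.4°), lowered it into the bay and slid its long apron under the butt. I then trimmed it back by 1–2 mm and pressed it down.

**Last checks that look right:**
- **Position up the roof:** the rolled edge sits 15.0 mm from the eave, which puts the upper edge about 35 mm in. The hole showed within about 1 mm of the collar axis.
- **Position across the roof:** the side margin is about 9.5 mm, against 10 mm when centred.
- **Height and tilt:** the underside is at about 37.3 mm, with a slope of about 0.011 rad by depth, inside the 0.03 limit.
- **Shingle:** its slope of about 0.054 matches its natural taper of 0.057, so it was not lifted.
- **Push:** the wrist reads 11.3 N upward, so about 14 N on the roof once the flashing's weight is added. The grip is set to 55 N.

**Checks that failed or disagreed:**
- The first attempt to shift back stuck by friction at 12 N. I unloaded and repeated it.
- The top and wrist cameras disagreed by 1–2 mm on where the hole is. I used the sight through the collar and the gap to the eave.
- The first depth plane fit was spoiled by outliers (10 mm rms), so I redid it with outliers removed (0.6 mm rms).
- The tool tilted to about 0.8° while pressing.

I moved nothing else on purpose. I did not measure the hammer, nail tin and fretsaw again at the end, but nothing was steered into them.

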